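# Roll a leg blank into line with the large drill bush

## Robot

A 6-joint arm with a two-finger parallel gripper is mounted at the origin on a cart in front of the work surface, level with it; the furniture and walls round the work are solid. World frame = base frame: x ahead of the robot, y to its left, z up, the work surface at z = 0. Lengths are in m, angles in degrees, forces in N, time in s.
With the tool pointing down it reaches from about 0.375 to 0.75 m from the base axis. Payload 9 kg.
Tool frame: the origin (TCP) lies midway between the tips of the shut fingers; the grasp point (between the pads) lies 19 mm behind it; z points along the fingers, y is the line along which they close (so a half turn about z gives the same grasp; the last joint's range is limited). The gripper opens to 85 mm and grips with 20 to 120 N. Pads are 22 mm wide; open, the fingers measure 114 mm over their backs; the gripper's body (76 mm by 85 mm) begins 54 mm behind the grasp point. The pads swing forward as they close: fully open they stand 13 mm farther back than shut.
Start: joints at [51.87, 5.964, 5.575, 89.605, 0, 77.527], TCP at [0.26, 0.541, 0.231] pointing down, gripper open.
Joint ranges: [-171.21, 171.21], [-48.23, 106.86], [-62.78, 66.21], [-105.2, 120.99], [-86.42, 89.51], [-180, 180]. Speed limits (degrees/s): [127.2, 127.2, 147.25, 180, 180, 180].

## Interface

Orientations are given as a 3x3 rotation matrix whose columns are the frame's x, y, z axes.
In Python, from workcell import status, optics, env gives the robot as it stands.
- The arm moves only by the tool arm_command, never from a script. Its argument "moves" is a list of rows, each a list of 3 entries, a list of its own where there are three numbers: the shift along the world's x, y, z normalised to -1 to 1, where 1 is 25 mm, then the turn, a rotation vector about the world's x, y, z normalised to -1 to 1, where 1 is 6 degrees, then the gripper's target within -1 to 1 (shut at 1, half-way at 0, fully open at -1). A call has 1 to 20 rows; each row shifts and turns the commanded pose from where the row before left it; what a row does not reach is not made up. A row lasts 1/10 s, in which the tool goes at most 50 mm and 8.59 degrees, less where a joint would pass 70% of its speed; a pose out of reach is approached as far as the arm can. A call with a number of a shift or a turn outside -1 to 1 is refused whole. A call with a gripper value outside its range is refused whole. The fingers move at their own pace and stop on an object; the grip force is fixed at half the most. Time passes only in rows, so rows that do not move let the fingers close. It gives the time, the measured TCP pose, the force, the opening and the grip force at its end, in the units of the state.
- status.get_state(): the state, without advancing time (a new reading comes with each control period).
- optics.grab_frame(name): name is "scene" or "top"; returns the picture (384x512x3 uint8, red, green, blue); there is no depth.
- optics.get_calibration(name): a dict with "vfov" (degrees; the focal length in pixels is half the picture's height over the tangent of half this angle, whatever the lens; pixels are square), "cx", "cy" (the principal point, pixels), "cam_to_world" (4x4, takes a point from camera to world coordinates). Camera axes: x right, y down, z forward; pixel columns grow to the right and rows downward; lengths in m; the calibration is good to about 2 mm. A picture is of the moment at which its call begins. get_calibration takes no time and is no camera call.
- env.finish_job(): hands the job in; it is judged then, once.
Trained networks look in the newest picture that a camera, given by its name, has taken for a name from the list of things; names that differ only in an ending like _2 or _b are one class to them, and where a whole thing is asked for, a point or a joint stands for the part that bears it (a point fixed in the world has none). Each returns a list of dicts, best first, with "confidence" (0 to 1); they miss things now and then, are a little off and sometimes report something else, mostly with a low value. They report only what shows in the picture. A call takes as long as a camera call. They do not tell look-alikes from the thing itself.
- optics.masks_of(target, camera): "pixels" (384x512 bool, what is visible of it) and "extent" ([left, top, right, bottom] in pixels, round what is visible of it).
The state is a dict: "time_s": time; "joint_positions": joint angles; "qd": joint speeds; "joint_torque": joint torques, N m; "tool_pos": TCP position; "eef_rot": TCP orientation; "wrist_force": force on the tool from outside, world axes, zero at the start; "torque": the same for the moment, N m; "opening": opening from 0.0 (shut) to 1.0 (fully open); "grip_force": force on a finger pad.
Only numpy, scipy, OpenCV 4.12 (cv2) and the standard library are available. Lean on these libraries where they do the work, as an engineer would, in place of code of your own. Each camera call takes 0.05 s, during which the arm holds its last target. There are 200 camera calls.

## Task

Roll the turned leg blank along the boring board until it lies square across the board with its end lined up with the bore of the large drill bush, and leave it lying there at rest. Roll it only by stroking over its top with the fingertips, in as many strokes as you like: do not grasp it, push it from the side, or lift it. Leave the pencil and the wax block on the board's ends where they are.

Things in the scene. Friction and masses are not known exactly. Their poses are not given: they have to be found in the camera images.
- blank: turned leg blank: pale wooden cylinder, 60 mm diameter, 150 mm long, about 0.3 kg, a shallow groove near each end, a pencil line along its side. It lies across the lane, 4 mm from the guide strip at each end. Origin on its axis at half length; x is the cylinder's axis (about the board's x); y and z turn with it as it rolls. It does not slip and stops soon: let go at 50 mm/s it rolls under 5 mm
- blank_mid (a point): middle of the blank's axis (its origin). Wood and fingertips grip: a fingertip set lightly on the blank's top (78 mm above the bench) and moved along the board turns it like a roller. The blank travels half as far as the fingertip, which so gains on it; after 10 to 30 mm of the blank's travel lift the finger and set it down again for the next stroke
- boring_board: plywood board fixed to the bench, 240 mm (x) by 470 mm (y), 18 mm thick. Origin at bench level under the middle of the rolling lane; z up, x away from the robot, to the ledge with the bush blocks. The blank rolls along y, either way. Dark guide strips, 12 wide and 10 high, run along y at x = -85 and 85 mm (centres); like end strips close the lane at y = -160 and 160 mm
- large_bush: large bush block, fixed on the ledge, left or right of where the blank starts: wood, 40 (x) by 66 (y) by 66 mm high; along x through it a steel bush, 36 mm outside, 26 mm bore, axis 30 mm above the board's top. Origin mid-underside (on the board's top), right below the bore axis; axes as the board's. The blank is in line when its origin has y = 0 in this frame
- large_bush_bore (a point): centre of the large bush's mouth, on the face towards the lane, on the bore's axis
- small_bush: the small bush block on the same ledge, on the other side of the blank's starting place: 40 x 40 mm and 52 mm high, with a steel bush of 18 mm outer diameter and 8 mm bore. Not the one to use. Origin at the middle of its underside
- pencil: flat carpenter's pencil, green, 15 x 173 x 9 mm, lying loose on the board's end beyond the end strip at +y; origin at the middle of its underside
- wax: block of wax, cream-coloured, 40 x 72 x 22 mm, lying loose on the board's end beyond the end strip at -y; origin at the middle of its underside
Mind the look-alikes: they are no part of the job. What is shaped like the blank but pink is not meant.

How it is judged (in metres and radians):
On the way:
1. the fingertips, on top of the blank, set it rolling (contact force between the fingers and blank above 0.5 N and height (world z) of the grasp point above 0.072 m and angular speed of blank above 0.2 rad/s), for 0.1 s.
At the end, for the whole second after the job is handed in: The blank lies at rest on the board, its axis within 8 mm of the large bush's bore axis along the board and within 0.08 rad of square across the board (y of blank in the frame of large_bush between -0.008 and 0.008 m and angle between the x axis of blank and the x axis of boring_board, either way round below 0.08 rad and z of blank in the frame of boring_board between 0.044 and 0.052 m and linear speed of blank below 0.01 m/s and angular speed of blank below 0.2 rad/s); the robot touches nothing.
It fails at once if the blank is lifted off the board (more than 10 mm) (z of blank in the frame of boring_board above 0.058 m).
It fails at once if the fingers reach down beside the blank and touch it there (grasp point less than 72 mm above the bench), instead of stroking its top (contact force between the fingers and blank above 0.5 N and height (world z) of the grasp point below 0.072 m).
It fails at once if the pencil is moved more than 20 mm (distance of pencil from where it was at the start of the episode above 0.02 m).
It fails at once if the wax block is moved more than 20 mm (distance of wax from where it was at the start of the episode above 0.02 m).
It also fails if it takes over 48 s, if anything falls off the work surface, if the arm or the gripper's body presses on something with over 40 N, if the wrist force passes 120 N, or if a joint passes its speed limit or range.

## Working session

There is one attempt and no reset: what is moved stays moved. The work goes in short steps, Python scripts to look and compute and a tool call to move; the robot and the scene stay as the last step left them, time stands still between calls to the robot, and variables do not carry over. Pictures are saved under pics/ and viewed, at most 10 in all, crops included, and the job is handed in when it is done.

Besides the shell and the picture viewer there is one more tool, called after "Emit:" as name([rows], argument=value, ...), one row to a line, values as JSON. arm_command: Moves the arm, as the interface text tells. Scaled input: -1 to 1 covers 25 mm each way for a shift and 6 degrees each way for a turn. Its arguments: {"type":"object","properties":{"moves":{"type":"array","items":{"type":"array"}}},"required":["moves"]}

```bash
mkdir -p pics; python3 - <<'E'
from workcell import status, optics
import cv2
for n in ("scene","top"):
    cv2.imwrite(f"pics/{n}0.png",optics.grab_frame(n)[:,:,::-1])
    c=optics.get_calibration(n);print(n,c)
    for t in ("blank","large_bush","small_bush","boring_board"):
        print(t,[(round(d["confidence"],2),d["extent"]) for d in optics.masks_of(t,n)])
s=status.get_state();print(s)
E
```

```text
scene {'vfov': 46.49171882789244, 'cx': 256.1905104078845, 'cy': 190.87240643492098, 'cam_to_world': array([[ 0.65273434, -0.32874571,  0.68254241, -0.35640319],
       [-0.75734537, -0.30590336,  0.57693252, -0.6437828 ],
       [ 0.01912793, -0.893504  , -0.44864766,  0.65948567],
       [ 0.        ,  0.        ,  0.        ,  1.        ]])}
blank [(0.67, [261.0, 193.0, 306.6, 235.4])]
large_bush [(0.85, [311.3, 190.9, 336.9, 215.1])]
small_bush [(0.64, [274.0, 182.5, 287.6, 202.3])]
boring_board [(0.85, [195.4, 185.1, 381.1, 272.9]), (0.46, [266.6, 197.1, 306.9, 231.6])]
top {'vfov': 55.10023668106962, 'cx': 262.1406564604029, 'cy': 187.80815930434468, 'cam_to_world': array([[ 0.00149566, -0.99383838,  0.11082886,  0.41590615],
       [-0.99951803,  0.0019508 ,  0.03098213,  0.06250376],
       [-0.03100743, -0.11082178, -0.99335647,  1.08859123],
       [ 0.        ,  0.        ,  0.        ,  1.        ]])}
blank [(0.72, [359.8, 177.6, 380.0, 205.1]), (0.62, [282.7, 163.9, 315.7, 220.7]), (0.59, [134.5, 237.4, 192.1, 270.8])]
large_bush [(0.77, [303.5, 135.1, 330.6, 155.6])]
sm
[... 239 characters left out ...]
+01,
       7.17255530e-04, 7.75249627e+01]), 'qd': array([ 0.12777343, -0.06214382,  0.08989158,  0.07098452,  0.08009775,
        0.04448826]), 'joint_torque': array([-1.80295861e-03, -5.56276095e+01,  5.03384757e+01,  1.68366940e-03,
       -2.38970106e-04, -2.28497720e-05]), 'tool_pos': array([0.25979116, 0.54087054, 0.23132307]), 'eef_rot': array([[-9.01418171e-01,  4.32949511e-01,  3.96804730e-05],
       [ 4.32949513e-01,  9.01418168e-01,  7.08265546e-05],
       [-5.10437712e-06,  8.10239848e-05, -9.99999997e-01]]), 'wrist_force': array([-0.03494994, -0.14626277,  0.08341251]), 'torque': array([ 0.00087727, -0.01621423,  0.07100115]), 'grip_force': 0.0, 'opening': 1.0014670178994238}
```

View pics/scene0.png

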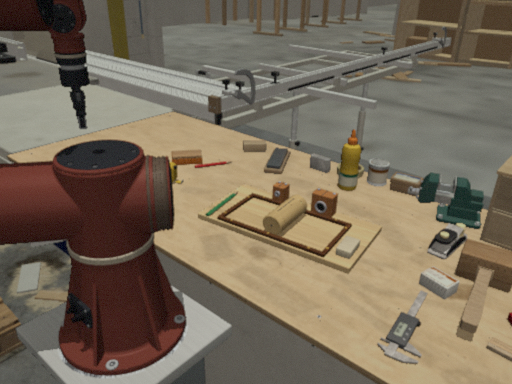

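View pics/top0.png

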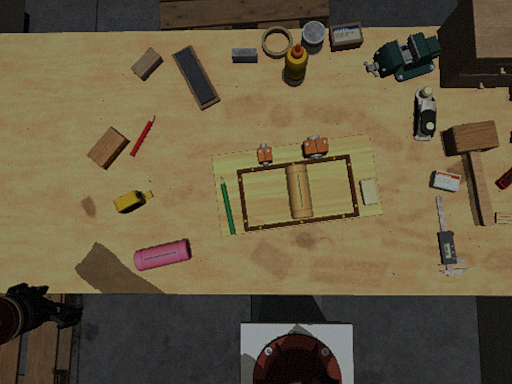

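The top view shows the pale blank at about (299,191), the large bush at (316,147) and the small bush at (264,154). Things that could be taken for the blank are the pink cylinder at (162,254) and the wax block at (370,191). I choose the pale one at (299,191) and check it in a crop.

```bash
cat > h.py <<'E'
import numpy as np,cv2
from workcell import optics,status
def ray(n,u,v,z):
    c=optics.get_calibration(n);T=c["cam_to_world"];f=192/np.tan(np.radians(c["vfov"]/2))
    d=T[:3,:3]@[(u-c["cx"])/f,(v-c["cy"])/f,1];o=T[:3,3]
    return (o+d*(z-o[2])/d[2])[:2]
def rect(mask,n,z):
    p=np.argwhere(mask)[:,::-1].astype(float)
    w=np.array([ray(n,u,v,z) for u,v in p]).astype(np.float32)
    return cv2.minAreaRect(w*1000),w.mean(0)
E
python3 - <<'E'
from h import *
im=cv2.imread("pics/top0.png")
cv2.imwrite("pics/crop.png",cv2.resize(im[125:245,205:395],None,fx=4,fy=4,interpolation=cv2.INTER_CUBIC))
optics.grab_frame("top")
for t,z in (("blank",.06),("large_bush",.084),("small_bush",.07),("boring_board",.018)):
    for d in optics.masks_of(t,"top"): print(t,round(d["confidence"],2),d["extent"],rect(d["pixels"],"top",z))
E
```

```text
blank 0.81 [286.2, 162.6, 316.2, 221.0] (((524.6338500976562, -9.017478942871094), (155.8137664794922, 59.58487319946289), 7.3342485427856445), array([ 0.523388 , -0.0092547], dtype=float32))
blank 0.64 [134.3, 237.9, 189.0, 271.3] (((344.56597900390625, 371.5910339355469), (58.766239166259766, 160.70115661621094), 13.103826522827148), array([0.34459248, 0.3707399 ], dtype=float32))
large_bush 0.8 [304.4, 133.7, 330.0, 158.7] (((643.5888671875, -52.418601989746094), (62.75066375732422, 72.38737487792969), 8.674239158630371), array([ 0.6420796 , -0.05225629], dtype=float32))
small_bush 0.78 [256.4, 142.0, 270.7, 163.9] (((626.796630859375, 87.80937194824219), (36.65382385253906, 54.4234733581543), 89.932861328125), array([0.6252886 , 0.08807985], dtype=float32))Traceback (most recent call last):
  File "<stdin>", line 6, in <module>
  File "h.py", line 9, in rect
    w=np.array([ray(n,u,v,z) for u,v in p]).astype(np.float32)
                ~~~^^^^^^^^^
  File "h.py", line 4, in ray
    c=optics.get_calibration(n);T=c["cam_to_world"];f=192/np.tan(np.radians(c["vfov"]/2))
ValueError: time passes only in moves, steps and waits
```

View pics/crop.png

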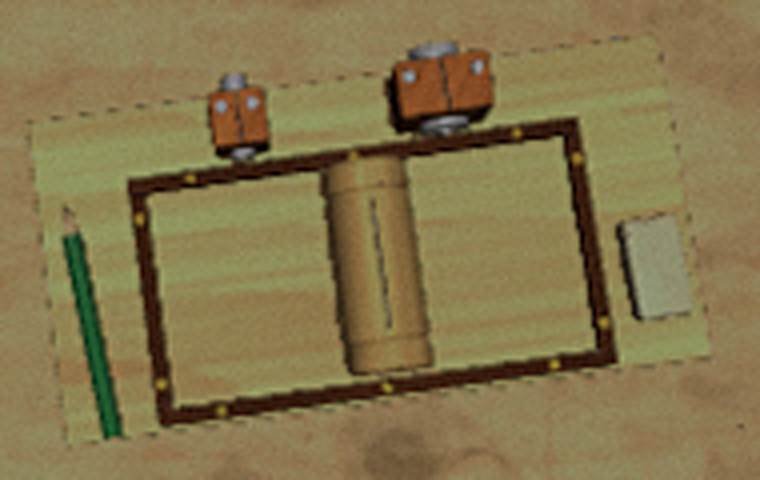

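The crop confirms the pale cylinder with grooves and a pencil line, at crop (378,265). The large bush is at crop (444,90), to the right of it (−y).

```bash
python3 - <<'E'
from h import *
P=lambda u,v,z: ray("top",205+(u+.5)/4-.5,125+(v+.5)/4-.5,z)
S=np.array([P(*q,.028) for q in ((128,182),(577,118),(617,362),(165,425))])
B=np.array([P(*q,.018) for q in ((28,122),(655,38),(710,355),(68,443))])
for A in (S,B):
    print(A.round(4).tolist(),A.mean(0).round(4))
    for i,j in((0,1),(3,2),(3,0),(2,1)):
        d=A[j]-A[i];print(np.hypot(*d).round(4),np.degrees(np.arctan2(d[1],d[0])).round(2))
yaw=np.radians(np.mean([np.degrees(np.arctan2(*(S[a]-S[b])[::-1])) for a,b in((3,2),(0,1))])+90)
print("yaw",np.degrees(yaw))
c=S.mean(0);R=np.array([[np.cos(yaw),-np.sin(yaw)],[np.sin(yaw),np.cos(yaw)]])
for n,q in dict(lbtopline_r=(443,55,.084),lbtopline_f=(448,112,.084),lTL=(393,66,.084),lTR=(488,51,.084),ring_r=(433,48,.066),ring_f=(445,124,.066),blankfront=(390,367,.06),blankback=(362,160,.06),lineA=(373,198,.077),lineB=(390,328,.077),smalltop_r=(236,95,.07),bl=(341,265,.05),br=(420,262,.05)).items():
    w=P(*q);print(n,w.round(4),"board",((w-c)@R).round(4))
E
```

```text
[[0.5864, 0.1703], [0.6323, -0.1567], [0.4553, -0.1807], [0.4101, 0.1421]] [ 0.521  -0.0063]
0.3302 -82.0
0.326 -82.03
0.1786 9.09
0.1787 7.72
[[0.6333, 0.2462], [0.6941, -0.2174], [0.4607, -0.2496], [0.3969, 0.2131]] [ 0.5463 -0.0019]
0.4675 -82.54
0.467 -82.16
0.2387 7.96
0.2356 7.85
yaw 187.98342685105044
lbtopline_r [ 0.6658 -0.0539] board [-0.1368  0.0672]
lbtopline_f [ 0.6256 -0.0567] board [-0.0965  0.0645]
lTL [ 0.6582 -0.0192] board [-0.1341  0.0318]
lTR [ 0.6685 -0.085 ] board [-0.1351  0.0984]
ring_r [ 0.6754 -0.049 ] board [-0.147   0.0637]
ring_f [ 0.6207 -0.0566] board [-0.0918  0.0637]
blankfront [ 0.4505 -0.0167] board [0.0712 0.0006]
blankback [0.5964 0.0014] board [-0.0757  0.0028]
lineA [ 0.5667 -0.0049] board [-0.0454  0.005 ]
lineB [ 0.4766 -0.0157] board [0.0453 0.0032]
smalltop_r [0.6414 0.0903] board [-0.1326 -0.0789]
bl [0.5229 0.0163] board [-0.005  -0.0221]
br [ 0.5249 -0.0394] board [0.0007 0.0334]
```

Emit:
arm_command([
  [[0.5, -1, -0.2], [0, 0, -0.46], -1],
  [[0.5, -1, -0.2], [0, 0, -0.46], -1],
  [[0.5, -1, -0.2], [0, 0, -0.46], -1],
  [[0.5, -1, -0.2], [0, 0, -0.46], -1],
  [[0.5, -1, -0.2], [0, 0, -0.46], -1],
  [[0.5, -1, -0.2], [0, 0, -0.46], -1],
  [[0.5, -1, -0.2], [0, 0, -0.46], -1],
  [[0.5, -1, -0.2], [0, 0, -0.46], -1],
  [[0.5, -1, -0.2], [0, 0, -0.46], -1],
  [[0.5, -1, -0.2], [0, 0, -0.46], -1],
  [[0.5, -1, -0.2], [0, 0, -0.46], -1],
  [[0.5, -1, -0.2], [0, 0, -0.46], -1],
  [[0.5, -1, -0.2], [0, 0, -0.46], -1],
  [[0.5, -1, -0.2], [0, 0, -0.46], -1],
  [[0.5, -1, -0.2], [0, 0, -0.46], -1],
  [[0.5, -1, -0.2], [0, 0, -0.46], -1],
  [[0.5, -1, -0.2], [0, 0, -0.46], -1],
  [[0.5, -1, -0.2], [0, 0, -0.46], -1],
  [[0.5, -1, -0.2], [0, 0, -0.46], -1],
  [[0.5, -1, -0.2], [0, 0, -0.46], -1],
])

```text
time_s: 2.75
tool_pos: [0.5103, 0.0398, 0.1312]
eef_rot: [[-0.157, 0.988, 0.0], [0.988, 0.157, -0.0], [-0.0, 0.0, -1.0]]
wrist_force: [0.3, 0.7, 0.3]
opening: 0.999
grip_force: 0.0
```

Emit:
arm_command([
  [[0.2, -0.82, 0], [0, 0, -0.17], -1],
  [[0.2, -0.83, 0], [0, 0, 0], -1],
  [[0, 0, -1], [0, 0, 0], -1],
  [[0, 0, -0.8], [0, 0, 0], -1],
  [[0, 0, -0.2], [0, 0, 0], -1],
  [[0, 0, 0], [0, 0, 0], -1],
])

```text
time_s: 3.35
tool_pos: [0.5192, -0.0002, 0.0808]
eef_rot: [[-0.141, 0.99, -0.001], [0.99, 0.141, 0.0], [0.001, -0.001, -1.0]]
wrist_force: [0.5, -0.5, -0.6]
opening: 1.001
grip_force: 0.0
```

Emit:
arm_command([
  [[0, 0, -0.1], [0, 0, 0], -1],
  [[0, 0, -0.1], [0, 0, 0], -1],
  [[0, 0, 0], [0, 0, 0], -1],
])

```text
time_s: 3.65
tool_pos: [0.5201, -0.0004, 0.0767]
eef_rot: [[-0.141, 0.99, 0.001], [0.99, 0.141, -0.0], [-0.0, 0.001, -1.0]]
wrist_force: [0.5, -0.5, -0.8]
opening: 0.999
grip_force: 0.0
```

Emit:
arm_command([
  [[0, 0, -0.16], [0, 0, 0], -1],
  [[0, 0, -0.12], [0, 0, 0], -1],
  [[0, 0, 0], [0, 0, 0], -1],
])

```text
time_s: 3.95
tool_pos: [0.5194, -0.0003, 0.0687]
eef_rot: [[-0.141, 0.99, -0.001], [0.99, 0.141, 0.0], [0.0, -0.001, -1.0]]
wrist_force: [-0.5, 0.6, 0.1]
opening: 0.998
grip_force: 0.0
```

Emit:
arm_command([
  [[0, 0, -0.08], [0, 0, 0], -1],
  [[0, 0, -0.04], [0, 0, 0], -1],
  [[0, 0, 0], [0, 0, 0], -1],
])

```text
time_s: 4.25
tool_pos: [0.5197, -0.0003, 0.0662]
eef_rot: [[-0.141, 0.99, -0.0], [0.99, 0.141, 0.0], [0.0, -0.0, -1.0]]
wrist_force: [-0.0, -0.2, 0.1]
opening: 1.0
grip_force: 0.0
```

Emit:
arm_command([
  [[0, 0, -0.04], [0, 0, 0], -1],
  [[0, 0, -0.02], [0, 0, 0], -1],
  [[0, 0, 0], [0, 0, 0], -1],
])

```text
time_s: 4.55
tool_pos: [0.5198, -0.0004, 0.0648]
eef_rot: [[-0.141, 0.99, 0.0], [0.99, 0.141, -0.0], [-0.0, 0.0, -1.0]]
wrist_force: [0.1, -0.4, 0.4]
opening: 0.998
grip_force: 0.0
```

Emit:
arm_command([
  [[0, 0, -0.03], [0, 0, 0], -1],
  [[0, 0, 0], [0, 0, 0], -1],
])

```text
time_s: 4.75
tool_pos: [0.5199, -0.0005, 0.0647]
eef_rot: [[-0.141, 0.99, 0.0], [0.99, 0.141, -0.0], [-0.0, 0.0, -1.0]]
wrist_force: [-1.7, -0.2, 4.1]
opening: 1.002
grip_force: 2.4
```

Emit:
arm_command([
  [[0, 0, -0.03], [0, 0, 0], -1],
  [[0, 0, 0], [0, 0, 0], -1],
])

```text
time_s: 4.95
tool_pos: [0.52, -0.0006, 0.0645]
eef_rot: [[-0.141, 0.99, 0.001], [0.99, 0.141, -0.001], [-0.001, 0.001, -1.0]]
wrist_force: [-3.9, 0.2, 9.6]
opening: 1.0
grip_force: 5.1
```

Emit:
arm_command([
  [[0.028, -0.198, 0], [0, 0, 0], -1],
  [[0.028, -0.198, 0], [0, 0, 0], -1],
  [[0.028, -0.198, 0], [0, 0, 0], -1],
  [[0.028, -0.198, 0], [0, 0, 0], -1],
  [[0.028, -0.198, 0], [0, 0, 0], -1],
  [[0.028, -0.198, 0], [0, 0, 0], -1],
  [[0, 0, 0], [0, 0, 0], -1],
])

```text
time_s: 5.65
tool_pos: [0.524, -0.031, 0.0646]
eef_rot: [[-0.141, 0.99, 0.0], [0.99, 0.141, -0.001], [-0.001, -0.0, -1.0]]
wrist_force: [-6.7, -0.6, 12.3]
opening: 0.995
grip_force: 6.4
```

```bash
python3 - <<'E'
from h import *
im=optics.grab_frame("top")[:,:,::-1]
cv2.imwrite("pics/c1.png",cv2.resize(im[125:245,205:395],None,fx=4,fy=4,interpolation=cv2.INTER_CUBIC))
im=optics.grab_frame("scene")[:,:,::-1]
cv2.imwrite("pics/s1.png",cv2.resize(im[160:280,190:390],None,fx=4,fy=4,interpolation=cv2.INTER_CUBIC))
E
```

```text
(no output)
```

View pics/s1.png

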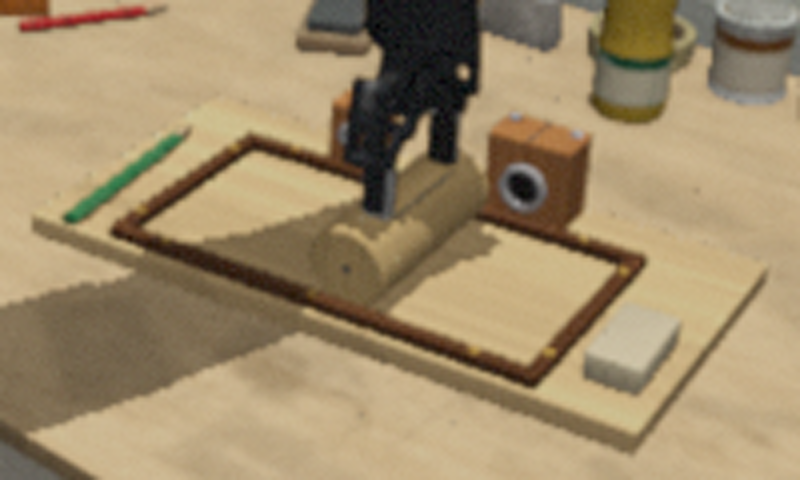

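The picture shows both fingertips on top of the blank (front finger at crop (378,205)), which has rolled towards the large bush. I continue with the same stroke.

Emit:
arm_command([
  [[0, 0, 0.5], [0, 0, 0], -1],
  [[-0.042, 0.3, 0], [0, 0, 0], -1],
  [[-0.042, 0.3, 0], [0, 0, 0], -1],
  [[0, 0, -0.3], [0, 0, 0], -1],
  [[0, 0, -0.2], [0, 0, 0], -1],
  [[0, 0, 0], [0, 0, 0], -1],
  [[0.028, -0.198, 0], [0, 0, 0], -1],
  [[0.028, -0.198, 0], [0, 0, 0], -1],
  [[0.028, -0.198, 0], [0, 0, 0], -1],
  [[0.028, -0.198, 0], [0, 0, 0], -1],
  [[0.028, -0.198, 0], [0, 0, 0], -1],
  [[0.028, -0.198, 0], [0, 0, 0], -1],
  [[0, 0, 0], [0, 0, 0], -1],
])

```text
time_s: 7.05
tool_pos: [0.526, -0.0459, 0.0646]
eef_rot: [[-0.141, 0.99, -0.0], [0.99, 0.141, -0.002], [-0.002, -0.0, -1.0]]
wrist_force: [-9.4, -1.8, 19.5]
opening: 1.002
grip_force: 9.9
```

Emit:
arm_command([
  [[0, 0, 0.5], [0, 0, 0], -1],
  [[-0.042, 0.3, 0], [0, 0, 0], -1],
  [[-0.042, 0.3, 0], [0, 0, 0], -1],
  [[0, 0, -0.3], [0, 0, 0], -1],
  [[0, 0, -0.2], [0, 0, 0], -1],
  [[0, 0, 0], [0, 0, 0], -1],
  [[0.028, -0.198, 0], [0, 0, 0], -1],
  [[0.028, -0.198, 0], [0, 0, 0], -1],
  [[0.028, -0.198, 0], [0, 0, 0], -1],
  [[0.028, -0.198, 0], [0, 0, 0], -1],
  [[0.028, -0.198, 0], [0, 0, 0], -1],
  [[0.028, -0.198, 0], [0, 0, 0], -1],
  [[0, 0, 0], [0, 0, 0], -1],
])

```text
time_s: 8.35
tool_pos: [0.528, -0.0606, 0.0646]
eef_rot: [[-0.141, 0.99, -0.0], [0.99, 0.141, -0.002], [-0.002, -0.001, -1.0]]
wrist_force: [-10.8, -2.2, 21.4]
opening: 1.0
grip_force: 10.5
```

Emit:
arm_command([
  [[0, 0, 0.5], [0, 0, 0], -1],
  [[0, 0, 1], [0, 0, 0], -1],
  [[0, 1, 0.5], [0, 0, 0], -1],
  [[0, 1, 0], [0, 0, 0], -1],
  [[0, 1, 0], [0, 0, 0], -1],
  [[0, 1, 0], [0, 0, 0], -1],
  [[0, 0, 0], [0, 0, 0], -1],
])

```text
time_s: 9.05
tool_pos: [0.5277, 0.043, 0.1127]
eef_rot: [[-0.144, 0.99, -0.001], [0.99, 0.144, 0.001], [0.001, -0.001, -1.0]]
wrist_force: [-0.3, -0.2, 0.4]
opening: 1.003
grip_force: 0.0
```

```bash
python3 - <<'E'
from h import *
im=optics.grab_frame("top")[:,:,::-1]
cv2.imwrite("pics/c2.png",cv2.resize(im[125:245,205:395],None,fx=4,fy=4,interpolation=cv2.INTER_CUBIC))
print(status.get_state()["tool_pos"])
E
```

```text
[0.52782195 0.04174123 0.11268331]
```

View pics/c2.png

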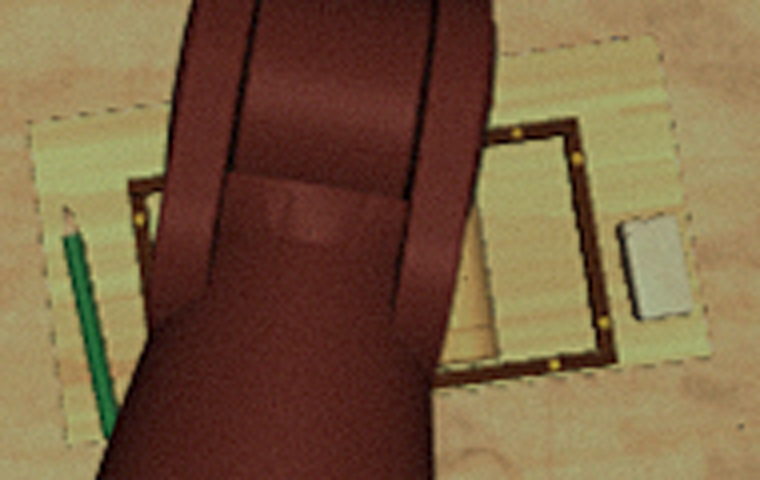

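The right edge of the blank, from (475,205) to (495,350), has moved about 63 crop px (about 45 mm), as intended. About 16 mm are left.

Emit:
arm_command([
  [[0, -1, 0], [0, 0, 0], -1],
  [[0, -1, 0], [0, 0, 0], -1],
  [[-0.042, -1, 0], [0, 0, 0], -1],
  [[-0.042, -0.4, 0], [0, 0, 0], -1],
  [[0, 0, -0.9], [0, 0, 0], -1],
  [[0, 0, -0.6], [0, 0, 0], -1],
  [[0, 0, -0.3], [0, 0, 0], -1],
  [[0, 0, -0.2], [0, 0, 0], -1],
  [[0, 0, 0], [0, 0, 0], -1],
  [[0.031, -0.218, 0], [0, 0, 0], -1],
  [[0.031, -0.218, 0], [0, 0, 0], -1],
  [[0.031, -0.218, 0], [0, 0, 0], -1],
  [[0.031, -0.218, 0], [0, 0, 0], -1],
  [[0.031, -0.218, 0], [0, 0, 0], -1],
  [[0.031, -0.218, 0], [0, 0, 0], -1],
  [[0, 0, 0], [0, 0, 0], -1],
])

```text
time_s: 10.7
tool_pos: [0.5308, -0.0779, 0.0647]
eef_rot: [[-0.141, 0.99, 0.0], [0.99, 0.141, -0.001], [-0.001, -0.0, -1.0]]
wrist_force: [-6.7, -1.0, 10.0]
opening: 0.999
grip_force: 5.3
```

Emit:
arm_command([
  [[0, 0, 0.5], [0, 0, 0], -1],
  [[0, 0, 1], [0, 0, 0], -1],
  [[0, 1, 1], [0, 0, 0], -1],
  [[0, 1, 1], [0, 0, 0], -1],
  [[0, 1, 0], [0, 0, 0], -1],
  [[0, 1, 0], [0, 0, 0], -1],
  [[0, 1, 0], [0, 0, 0], -1],
  [[0, 1, 0], [0, 0, 0], -1],
  [[0, 1, 0], [0, 0, 0], -1],
  [[0, 1, 0], [0, 0, 0], -1],
  [[0, 1, 0], [0, 0, 0], -1],
  [[0, 1, 0], [0, 0, 0], -1],
  [[0, 1, 0], [0, 0, 0], -1],
  [[0, 1, 0], [0, 0, 0], -1],
  [[0, 0, 0], [0, 0, 0], -1],
])

```text
time_s: 12.2
tool_pos: [0.5304, 0.2257, 0.1516]
eef_rot: [[-0.145, 0.989, 0.001], [0.989, 0.145, 0.001], [0.001, 0.001, -1.0]]
wrist_force: [0.5, 0.3, 0.2]
opening: 1.008
grip_force: 0.0
```

```bash
python3 - <<'E'
from h import *
im=optics.grab_frame("top")[:,:,::-1]
cv2.imwrite("pics/c3.png",cv2.resize(im[125:245,205:395],None,fx=4,fy=4,interpolation=cv2.INTER_CUBIC))
D=optics.masks_of("blank","top")+optics.masks_of("large_bush","top")
print(status.get_state()["tool_pos"])
E
```

```text
[0.53079296 0.22278934 0.15129899]
```

View pics/c3.png

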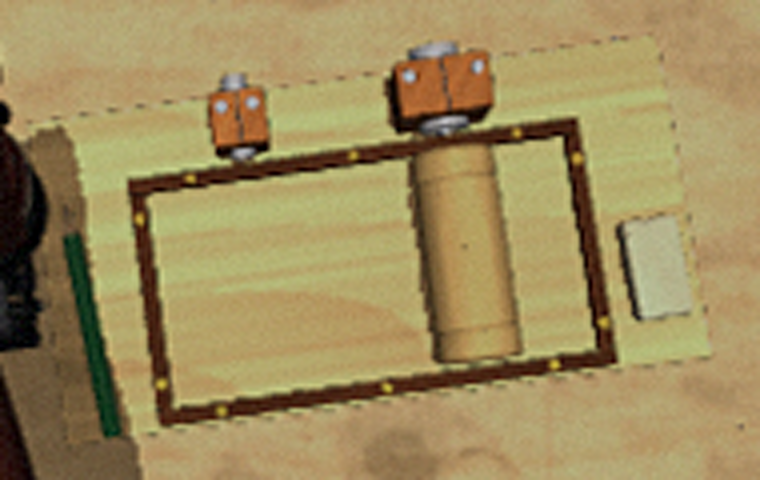

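```bash
python3 - <<'E'
from h import *
P=lambda u,v,z: ray("top",205+(u+.5)/4-.5,125+(v+.5)/4-.5,z)
a=np.radians(8);R=np.array([[np.cos(a),-np.sin(a)],[np.sin(a),np.cos(a)]]);c=np.array([.521,-.0063])
for n,q in dict(b_front=(479,356,.05),b_back=(453,152,.05),b_midL=(424,264,.05),b_midR=(508,252,.05),ring_f=(445,126,.062),ring_r=(433,48,.064),topr=(443,55,.084),topf=(448,112,.084)).items():
    print(n,((P(*q)-c)@R*1000).round(1))
d=[x for x in (optics.masks_of("blank","top"))]
for x in d: print(x["confidence"],x["extent"])
M=[x for x in d if x["extent"][0]>280]
bl=M[0]["pixels"];lb=optics.masks_of("large_bush","top")[0]["pixels"]
print(status.get_state()["time_s"])
for m,z in((bl,.052),(lb,.08)):
    p=np.argwhere(m)[:,::-1].mean(0);print(((ray("top",*p,z)-c)@R*1000).round(1))
p=np.argwhere(bl)[:,::-1].astype(float);f=cv2.fitLine(p.astype(np.float32),2,0,.01,.01).ravel()
w=[ray("top",f[2]+k*f[0],f[3]+k*f[1],.05) for k in(-20,20)];dd=w[1]-w[0];print("blank angle",np.degrees(np.arctan(dd[1]/dd[0])))
E
```

```text
b_front [-72.  -64.1]
b_back [ 73.8 -68.5]
b_midL [ -2.5 -35.9]
b_midR [ -2.4 -95.7]
ring_f [ 91.1 -64.1]
ring_r [147.4 -64. ]
topr [136.8 -67.2]
topf [ 96.5 -64.5]
0.69 [306.8, 161.3, 337.3, 216.7]
12.45
[  2.4 -66.3]
[ -1.4 -62.5]
blank angle 6.492269958528884
```

The picture shows the blank at (466,255), in line with the large bush mouth at (445,125). By measurement it is about 1–2 mm off in line and about 1.5° off square, both well within limits. The arm is clear, so I hand in.

```bash
python3 -c "
from workcell import env;print(env.finish_job())"
```

```text
the job is handed in; nothing more can be done
None
```

I handed the job in with the blank at rest, about 1–2 mm off the large bush's bore axis and about 1.5° off square, rolled there in four strokes over its top; the arm was clear, the pencil and wax were not touched, and no verdict came back.

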